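# Pin the spring link into its hanger

## Robot

A 6-joint arm with a two-finger parallel gripper is mounted at the origin on the work surface. World frame = base frame: x ahead of the robot, y to its left, z up, the work surface at z = 0. Lengths are in m, angles in rad, forces in N, time in s.
With the tool pointing down it reaches from about 0.3 to 0.875 m from the base axis. Payload 6.4 kg.
Tool frame: the origin (TCP) lies between the finger pads; the fingertips stand ctrl.tip_extent ahead of it and the grasp point (between the pads) is the TCP (ctrl.tip_extent is the distance from the TCP to the fingertips, in m); z points along the fingers, y is the line along which they close (so a half turn about z gives the same grasp; the last joint's range is limited). The gripper opens to 85 mm and grips with 20 to 120 N. Pads are 22 mm wide; open, the fingers measure 114 mm over their backs; the gripper's body (76 mm by 85 mm) begins 54 mm behind the grasp point. The pads swing forward as they close: fully open they stand 13 mm farther back than shut.
Start: joints at [-0.206, 0.181, 1.607, -0, 1.354, -0.206], TCP at [0.575, 0, 0.25] pointing down, gripper open.
Joint ranges: [-2.99, 2.99], [-0.89, 2.07], [0.3, 2.58], [-1.14, 4.28], [0, 2.63], [-3.12, 3.12]. Speed limits (rad/s): [2.57, 2.57, 3.01, 3.14, 3.14, 3.14].

## Interface

Orientations are given as a unit quaternion [w, x, y, z].
In Python, from bench import ctrl gives the robot as it stands.
- The arm moves only by the tool send_rows, never from a script. Its arguments are lists of equal length, an entry for each row: "dr": the turn, a rotation vector about the tool's x, y, z in units of 6 degrees (1.0 is 6 degrees), a list of three; "xyz": the shift along the tool's x, y, z in cm, a list of three; "jaw": the opening in per cent of the stroke, from 0 (shut) to 100 (fully open). In form: {"dr": [[wx, wy, wz], ...], "xyz": [[dx, dy, dz], ...], "jaw": [jaw, ...]}. A call has exactly 8 rows; each row is the pose to reach, as a shift and turn from the pose commanded when the call began, along the tool's axes at that moment; what a row does not reach only later rows make up. A row lasts 1/8 s, in which the tool goes at most 62.5 mm and 10.7 degrees, less where a joint would pass 70% of its speed; a pose out of reach is approached as far as the arm can. A call with a gripper value outside its range is refused whole. The fingers move at their own pace and stop on an object; the grip force is fixed at half the most. Time passes only in rows, so rows that repeat a pose let the fingers close, or fill a call up. It gives the time, the measured TCP pose, the force, the opening and the grip force at its end, in the units of the state.
- ctrl.get_obs(): the state, without advancing time (a new reading comes with each control period).
- ctrl.camera(name): name is "scene" or "side" or "wrist"; returns the picture (384x512x3 uint8, red, green, blue); there is no depth.
- ctrl.calibration(name): a dict with "camera_matrix" (3x3 intrinsics, pixels), "D" ([k1, k2, p1, p2, k3] as OpenCV has them; the pictures are not rectified), "world_from_camera" (4x4, takes a point from camera to world coordinates). Camera axes: x right, y up, looking along -z (the intrinsics and any distortion apply to the point x, -y, -z); pixel columns grow to the right and rows downward; lengths in m; the calibration is good to about 2 mm. A picture is of the moment at which its call begins: read the wrist's pose just before it. calibration takes no time and is no camera call; for the wrist camera it gives the pose at the moment of the call.
- ctrl.hand_in(): hands the job in; it is judged then, once.
The state is a dict: "time_s": time; "q": joint angles; "dq": joint speeds; "joint_efforts": joint torques, N m; "eef_pos": TCP position; "eef_rot": TCP orientation; "wrist_force": force on the tool from outside, world axes, zero at the start; "torque": the same for the moment, N m; "opening": opening from 0.0 (shut) to 1.0 (fully open); "grasp_force": force on a finger pad.
Only numpy, scipy, OpenCV 4.12 (cv2) and the standard library are available. Lean on these libraries where they do the work, as an engineer would, in place of code of your own. Each camera call takes 0.05 s, during which the arm holds its last target. There are 200 camera calls.

## Task

Push the blue link into the bracket until it is fully home against the bracket's back wall. Then fetch the brass headed pin from the rack, start it through the hole of the yellow cheek and the link's eye, and push it on by its head until it has gone through both cheeks and the head sits flush against the yellow cheek. Leave the other two pins in the rack.

Things in the scene. Friction and masses are not known exactly. Their poses are not given: they have to be found in the camera images.
- hanger_eye (a point): Bracket fixed to the bench: point on the axis of its pin holes, midway between its two upright cheeks, 60 mm above the bench. Axes: z up, y along the holes towards the yellow cheek, x from open front to back wall (wall face at x 24 mm). Cheeks 10 mm thick, y 9.5 to 19.5 mm either side (yellow +y, dark steel -y), x -25 to 30 mm, tops 84 mm above bench; hole 13 mm wide in the yellow, 14.5 mm in the dark one
- hanger: The bracket's foot: origin on the bench straight below hanger_eye, same axes. Foot plate 8 mm thick, x -90 to 60 mm, y 45 mm either side. On it a grey block 39 mm wide, top 36 mm above the bench, x -70 to 34 mm, carries the cheeks and the link; ahead of the cheeks two rails 6 mm high guide the link. Link and pin may catch on an edge on the way: ease off and push again, under 25 N
- link_eye (a point): Centre of the eye (14 mm level through hole) of the loose blue link: upright steel bar 16 mm thick, 36 to 84 mm above the bench, about 350 g, eye end partly between the cheeks. Own x towards its flat nose, 24 mm ahead; tail face 46 mm behind, a push plate 32 mm wide, 46 to 84 mm above the bench. Slides along the bracket's x; nose on the back wall, its eye lines up. Starts 16 to 38 mm short
- pin_mid (a point): Brass pin, mid-length of its shank, on its axis. Shank 12 mm thick, 60 mm long (30 mm from here to the tip, 30 mm to the underside of the head), last 2 mm tapering to 10 mm; head a disc 24 mm wide, 7 mm thick; about 65 g, balance point 11 mm from here towards the head. Own x points to the tip. Starts lying level in a slot of a grey rack, axis 36 mm above the bench, tip to -y of the world
- pin_rack: Grey rack, three open slots 65 mm apart along its x. Origin under its middle. Pins lie along its y on two supports 38 mm high, at y 23 to 29 mm and y -20 to -10 mm; between these the shanks hang free above the 6 mm floor and lift straight out. Mid-shank of the brass pin is at y 0
- short_pin: Steel pin of like form, too short (shank 46 mm, 12 mm diameter), in another slot of the rack: leave it. Origin on its axis, 30 mm from the underside of its head; x towards the tip
- black_pin: Black pin of like form, too long (shank 70 mm, 12 mm diameter), in the remaining slot: leave it. Origin on its axis, 30 mm from the underside of its head; x towards the tip
There are look-alikes about, which are no part of the job. What is shaped like the part that bears pin_mid but green or red is not meant.

How it is judged:
By the outcome, as a careful person would: the job done as asked, in the order asked, and still so for the second after the job is handed in, with the robot touching nothing.
It also fails if it takes over 72 s, if anything falls off the work surface, if the arm or the gripper's body presses on something with over 40 N, if the wrist force passes 120 N, or if a joint passes its speed limit or range.

## Working session

There is one attempt and no reset: what is moved stays moved. The work goes in short steps, Python scripts to look and compute and a tool call to move; the robot and the scene stay as the last step left them, time stands still between calls to the robot, and variables do not carry over. Pictures are saved under pics/ and viewed, at most 10 in all, crops included, and the job is handed in when it is done.

Besides the shell and the picture viewer there is one more tool, called after "Call:" by a JSON object that holds its "fn" and its "kwargs". send_rows: Moves the arm, as the interface text tells. Its arguments: {"type":"object","properties":{"dr":{"type":"array","items":{"type":"array","items":{"type":"number"}}},"xyz":{"type":"array","items":{"type":"array","items":{"type":"number"}}},"jaw":{"type":"array","items":{"type":"number"}}},"required":["dr","xyz","jaw"]}

```bash
mkdir -p pics; ls; python3 - <<'E'
from bench import ctrl
import cv2,numpy as np
print(ctrl.tip_extent, ctrl.get_obs())
for n in ("scene","side"):
    im=ctrl.camera(n); cv2.imwrite(f"pics/{n}0.png",im[:,:,::-1])
    c=ctrl.calibration(n); print(n,c)
E
```

```text
pics
0.019 {'time_s': 0.0, 'q': array([-2.06313093e-01,  1.81580683e-01,  1.60802671e+00, -1.96825683e-05,
        1.35378819e+00, -2.06332320e-01]), 'dq': array([-0.00105372, -0.00020196, -0.00073194, -0.00078735,  0.00126402,
       -0.00089813]), 'joint_efforts': array([ 3.41415571e-04, -4.44869328e+01, -3.51340663e+01, -2.51131587e-04,
        9.11703974e-03,  3.43231875e-05]), 'eef_pos': array([5.74470808e-01, 1.14843040e-04, 2.49352794e-01]), 'eef_rot': array([-7.49239906e-04,  7.07098192e-01,  7.07114796e-01, -5.01369079e-04]), 'wrist_force': array([ 0.91271295,  0.13752787, -0.1531285 ]), 'torque': array([-0.02748547,  0.05268731,  0.02457801]), 'grasp_force': 0.0, 'opening': 0.9962749613831537}
scene {'camera_matrix': array([[394.22506571,   0.        , 262.9332344 ],
       [  0.        , 394.22506571, 190.28526799],
       [  0.        ,   0.        ,   1.        ]]), 'D': array([-0.03323076,  0.        ,  0.        ,  0.        ,  0.        ]), 'world_from_camera': array([[-0.32866495, -0.63326905,  0.700678  ,  1.02746368],
       [ 0.94444586, -0.2212949 ,  0.24300327,  0.33429046],
       [ 0.00117002,  0.74161909,  0.67082021,  0.53999844],
       [ 0.        ,  0.        ,  0.        ,  1.        ]])}
side {'camera_matrix': array([[459.98539613,   0.        , 257.35424802],
       [  0.        , 459.98539613, 195.21565767],
       [  0.        ,   0.        ,   1.        ]]), 'D': array([-0.05791524,  0.        ,  0.        ,  0.        ,  0.        ]), 'world_from_camera': array([[-0.76054723,  0.42563421, -0.49030952,  0.12093108],
       [-0.6491853 , -0.51157233,  0.56289626,  0.62381864],
       [-0.01124088,  0.74641093,  0.66539039,  0.64363981],
       [ 0.        ,  0.        ,  0.        ,  1.        ]])}
```

```bash
python3 - <<'E'
import cv2
for n in ("scene","side"):
    im=cv2.imread(f"pics/{n}0.png"); cv2.imwrite(f"pics/{n}0b.png",cv2.resize(im,(800,600),interpolation=cv2.INTER_CUBIC))
E
```

```text
(no output)
```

View pics/scene0b.png

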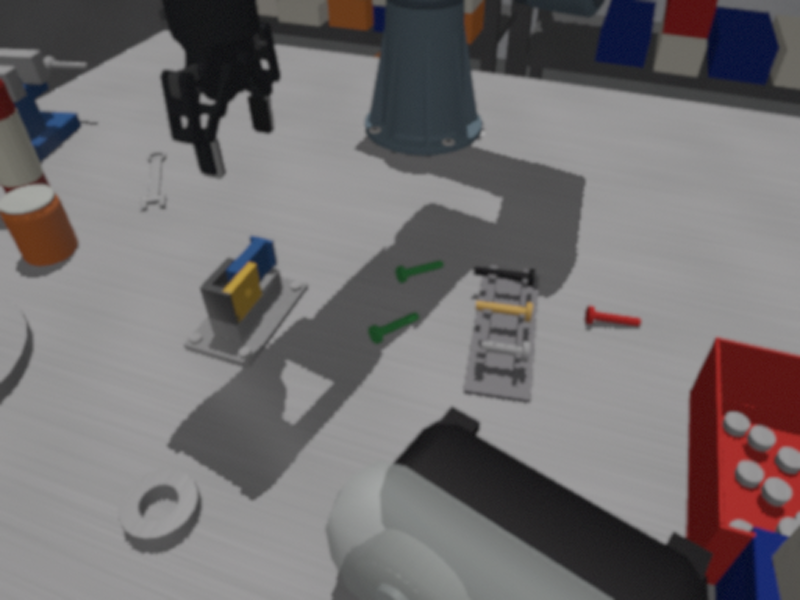

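View pics/side0b.png

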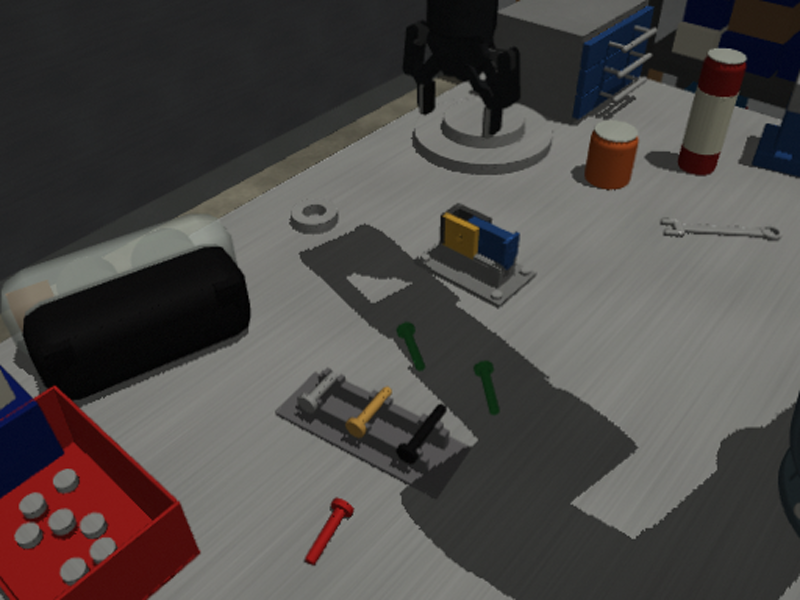

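```bash
python3 - <<'E'
import cv2,numpy as np
a=cv2.imread("pics/scene0.png"); b=cv2.imread("pics/side0.png")
def crop(im,x,y,w=100,h=75,s=4): return cv2.resize(im[y:y+h,x:x+w],None,fx=s,fy=s,interpolation=cv2.INTER_CUBIC)
m=np.vstack([np.hstack([crop(a,110,150),crop(b,258,120)]),np.hstack([crop(a,285,165,100,100,3)[:300,:300],np.zeros((300,100,3),np.uint8),crop(b,170,225,133,100,3)[:300,:399],np.zeros((300,1,3),np.uint8)])])
m=np.clip(m.astype(float)*1.4,0,255).astype(np.uint8)
cv2.imwrite("pics/m1.png",m);print(m.shape)
E
```

```text
(600, 800, 3)
```

View pics/m1.png

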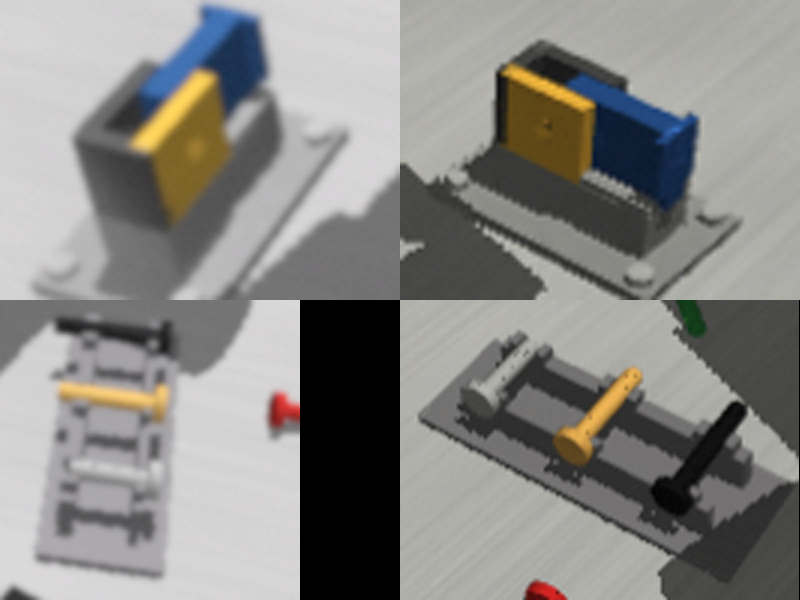

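```bash
cat > h.py <<'E'
from bench import ctrl
import numpy as np, cv2
from scipy.optimize import least_squares
F=np.diag([1,-1,-1.])
def proj(c,P):
    T=c["world_from_camera"]; R=F@T[:3,:3].T; t=-R@T[:3,3]
    return cv2.projectPoints(np.asarray(P,float),cv2.Rodrigues(R)[0],t,c["camera_matrix"],c["D"])[0][:,0]
def ray(c,uv):
    n=cv2.undistortPoints(np.array([[uv]],float),c["camera_matrix"],c["D"])[0,0]
    T=c["world_from_camera"]; return T[:3,3],T[:3,:3]@np.array([n[0],-n[1],-1])
def atz(c,uv,z):
    o,d=ray(c,uv); return o+d*(z-o[2])/d[2]
def place(p,P):
    a=p[2]; R=np.array([[np.cos(a),-np.sin(a),0],[np.sin(a),np.cos(a),0],[0,0,1]])
    return np.asarray(P,float)@R.T+[p[0],p[1],0]
def fit(obs,p0,loss="soft_l1"):
    # obs: list of (calib, uv list, body pts m)
    f=lambda p: np.concatenate([(proj(c,place(p,P))-uv).ravel() for c,uv,P in obs])
    r=least_squares(f,p0,loss=loss); return r.x,f(r.x).reshape(-1,2)
E
python3 - <<'E'
from h import *
cs,cd=ctrl.calibration("scene"),ctrl.calibration("side")
nat=lambda L,ox,oy,s,bx=0,by=0:(np.array(L,float)-[bx,by]+.5)/s-.5+[ox,oy]
mm=1e-3
S=nat([(217,75),(230,150),(150,157),(172,222),(197,150),(348,130)],110,150,4)
SP=np.array([(-25,19.5,84),(-25,19.5,36),(30,19.5,84),(30,19.5,36),(0,19.5,60),(-90,45,8)])*mm
D=nat([(590,105),(585,180),(507,78),(505,143),(547,127),(648,295),(740,222)],258,120,4,400)
DP=np.array([(-25,19.5,84),(-25,19.5,36),(30,19.5,84),(30,19.5,36),(0,19.5,60),(-90,45,8),(-90,-45,8)])*mm
np.set_printoptions(precision=4,suppress=True)
for o in ([(cs,S,SP)],[(cd,D,DP)],[(cs,S,SP),(cd,D,DP)]):
    p,r=fit(o,[.6,0,0.3]); print("bracket",p,np.degrees(p[2])); print(r.round(1).tolist())
# rack: pin ends
s=nat([(60,392),(165,401)],285,165,3,0,300); d=nat([(634,374),(573,446)],170,225,3,400,300)
for n,c,q in (("s",cs,s),("d",cd,d)): print(n,atz(c,q[0],.036),atz(c,q[1],.036))
# brass-pin tip top/ head
# other pins' heads
print(atz(cs,nat([(155,478)],285,165,3,0,300)[0],.036),atz(cd,nat([(478,400)],170,225,3,400,300)[0],.036))
print(atz(cd,nat([(668,495)],170,225,3,400,300)[0],.036))
# link tail top edge
for n,c,L in (("s",cs,nat([(203,10),(263,17)],110,150,4)),("d",cd,nat([(692,117),(660,140)],258,120,4,400))): print(n,[atz(c,q,.084) for q in L])
print(ctrl.calibration("wrist"))
E
```

```text
bracket [ 0.5799 -0.0429 -0.0155] -0.8870656676231388
[[-0.3, 0.2], [0.6, 0.9], [0.1, -1.6], [-0.3, 1.8], [-0.2, -0.3], [0.1, -0.9]]
bracket [ 0.5801 -0.0471 -0.0323] -1.853242789289946
[[-0.5, 1.0], [-0.5, 0.5], [-0.1, -2.3], [-0.2, -0.5], [0.4, 0.1], [0.1, 0.8], [1.7, -1.3]]
bracket [ 0.5789 -0.0442 -0.0225] -1.2870485521814283
[[-0.6, -0.2], [0.3, 0.5], [-0.3, -2.1], [-0.7, 1.2], [-0.5, -0.8], [0.0, -1.1], [-0.7, 1.8], [-0.7, 1.4], [-0.6, -1.4], [-0.6, 0.5], [0.1, 1.0], [0.2, 1.7], [1.5, -0.7]]
s [0.4885 0.2304 0.036 ] [0.4749 0.2943 0.036 ]
d [0.4891 0.2293 0.036 ] [0.4799 0.2912 0.036 ]
[0.5416 0.3014 0.036 ] [0.5448 0.302  0.036 ]
[0.4177 0.2826 0.036 ]
s [array([ 0.5127, -0.0545,  0.084 ]), array([ 0.5081, -0.0242,  0.084 ])]
d [array([ 0.5104, -0.0553,  0.084 ]), array([ 0.5119, -0.0283,  0.084 ])]
{'camera_matrix': array([[288.7402,   0.    , 256.1788],
       [  0.    , 288.7402, 187.1969],
       [  0.    ,   0.    ,   1.    ]]), 'D': array([-0.0163,  0.    ,  0.    ,  0.    ,  0.    ]), 'world_from_camera': array([[ 1.    , -0.0013,  0.0012,  0.5733],
       [ 0.0009,  0.9514,  0.3081,  0.078 ],
       [-0.0015, -0.3081,  0.9514,  0.3727],
       [ 0.    ,  0.    ,  0.    ,  1.    ]])}
```

Call:
{"fn": "send_rows", "kwargs": {"dr": [[0, 0, -1.8], [0, 0, -3.6], [0, 0, -5.4], [0, 0, -7.2], [0, 0, -9], [0, 0, -10.8], [0, 0, -12.6], [0, 0, -14.4]], "xyz": [[-1.5, -4, 0], [-3, -7, 2], [-4.3, -9.9, 5], [-4.3, -9.9, 8], [-4.3, -9.9, 11], [-4.3, -9.9, 13], [-4.3, -9.9, 15], [-4.3, -9.9, 15]], "jaw": [0, 0, 0, 0, 0, 0, 0, 0]}}

```text
time_s: 1.1
eef_pos: [0.4743, -0.0424, 0.0982]
eef_rot: [-0.002, 0.032, 0.999, 0.001]
wrist_force: [0.3, 0.1, -0.0]
opening: -0.001
grasp_force: 0.0
```

Call:
{"fn": "send_rows", "kwargs": {"dr": [[0, 0, -0.4], [0, 0, -0.4], [0, 0, -0.4], [0, 0, -0.4], [0, 0, -0.4], [0, 0, -0.4], [0, 0, -0.4], [0, 0, -0.4]], "xyz": [[0, 0, 1.0], [0, 0, 2.0], [0, 0, 3.1], [-0.5, 0, 3.1], [-1.0, 0, 3.1], [-1.5, 0, 3.1], [-1.5, 0, 3.1], [-1.5, 0, 3.1]], "jaw": [0, 0, 0, 0, 0, 0, 0, 0]}}

```text
time_s: 2.1
eef_pos: [0.491, -0.044, 0.0694]
eef_rot: [-0.0, 0.014, 1.0, -0.0]
wrist_force: [-0.1, 0.2, -0.4]
opening: 0.0
grasp_force: 0.0
```

```bash
python3 - <<'E'
from h import *
o=ctrl.get_obs(); print(o["eef_pos"],o["eef_rot"],o["wrist_force"])
im=ctrl.camera("wrist"); cv2.imwrite("pics/w1.png",im[:,:,::-1])
cv2.imwrite("pics/w1b.png",cv2.resize(im[:,:,::-1],(800,600),interpolation=cv2.INTER_CUBIC))
E
```

```text
[ 0.49095466 -0.04399439  0.06937638] [-1.53202718e-05  1.44110731e-02  9.99896155e-01 -4.64117332e-06] [-0.13455809  0.23041021 -0.4220798 ]
```

View pics/w1b.png

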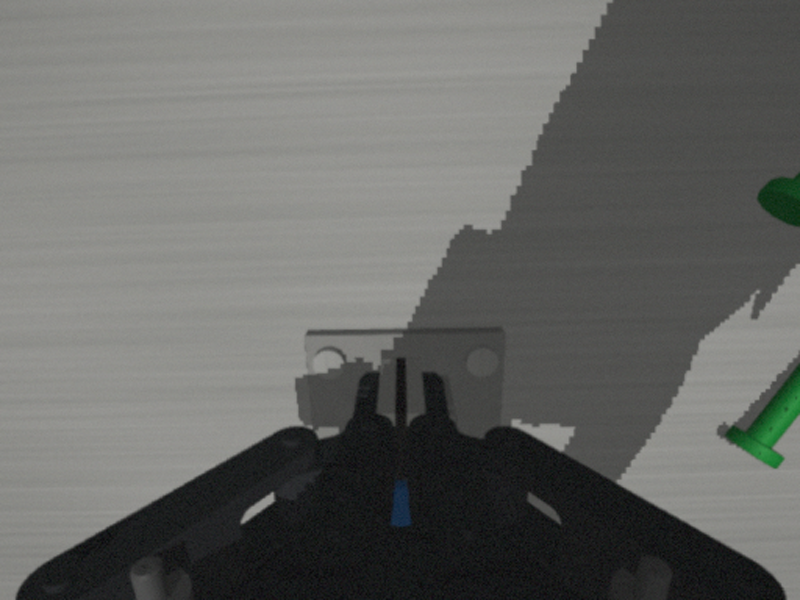

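```bash
python3 - <<'E'
from h import *
c=ctrl.calibration("wrist"); k=.64
for uv in [(305,331),(505,328),(329,358),(483,361)]: print(atz(c,np.array(uv)*k,.008))
# edge line by gradient
g=cv2.cvtColor(cv2.imread("pics/w1.png"),cv2.COLOR_BGR2GRAY).astype(float)
for x in range(200,322,15):
    col=g[200:222,x-2:x+3].mean(1); print(x,200+np.argmin(np.diff(col)),200+np.argmax(np.diff(col)),end=" | ")
E
```

```text
[ 0.48704623 -0.08708751  0.008     ]
[0.4880688  0.00132044 0.008     ]
[ 0.50049251 -0.07747573  0.008     ]
[ 0.50392177 -0.00793153  0.008     ]
200 210 214 | 215 210 214 | 230 210 214 | 245 210 213 | 260 209 213 | 275 209 213 | 290 209 213 | 305 209 213 | 320 208 212 |
```

Call:
{"fn": "send_rows", "kwargs": {"dr": [[0, 0, 0], [0, 0, 0], [0, 0, 0], [0, 0, 0], [0, 0, 0], [0, 0, 0], [0, 0, 0], [0, 0, 0]], "xyz": [[-0.3, 0, 0.2], [-0.6, 0, 0.2], [-0.8, 0, 0.2], [-1.0, 0, 0.2], [-1.2, 0, 0.2], [-1.4, 0, 0.2], [-1.5, 0, 0.2], [-1.5, 0, 0.2]], "jaw": [0, 0, 0, 0, 0, 0, 0, 0]}}

```text
time_s: 3.15
eef_pos: [0.5062, -0.0445, 0.0673]
eef_rot: [0.0, 0.014, 1.0, -0.0]
wrist_force: [0.1, 0.5, -0.3]
opening: 0.003
grasp_force: 0.4
```

Call:
{"fn": "send_rows", "kwargs": {"dr": [[0, 0, 0], [0, 0, 0], [0, 0, 0], [0, 0, 0], [0, 0, 0], [0, 0, 0], [0, 0, 0], [0, 0, 0]], "xyz": [[-0.2, 0, 0], [-0.4, 0, 0], [-0.5, 0, 0], [-0.6, 0, 0], [-0.7, 0, 0], [-0.8, 0, 0], [-0.9, 0, 0], [-1.0, 0, 0]], "jaw": [0, 0, 0, 0, 0, 0, 0, 0]}}

```text
time_s: 4.15
eef_pos: [0.516, -0.0448, 0.0673]
eef_rot: [-0.0, 0.014, 1.0, 0.0]
wrist_force: [-2.7, -0.1, 0.7]
opening: 0.0
grasp_force: 1.2
```

Call:
{"fn": "send_rows", "kwargs": {"dr": [[0, 0, 0], [0, 0, 0], [0, 0, 0], [0, 0, 0], [0, 0, 0], [0, 0, 0], [0, 0, 0], [0, 0, 0]], "xyz": [[-0.1, 0, 0], [-0.2, 0, 0], [-0.25, 0, 0], [-0.3, 0, 0], [-0.35, 0, 0], [-0.4, 0, 0], [-0.4, 0, 0], [-0.4, 0, 0]], "jaw": [0, 0, 0, 0, 0, 0, 0, 0]}}

```text
time_s: 5.15
eef_pos: [0.5201, -0.0449, 0.0673]
eef_rot: [0.0, 0.014, 1.0, -0.0]
wrist_force: [-1.6, 0.0, 1.2]
opening: 0.0
grasp_force: 1.0
```

```bash
python3 - <<'E'
from h import *
cs,cd=ctrl.calibration("scene"),ctrl.calibration("side")
for n in ("scene","side"): cv2.imwrite(f"pics/{n}1.png",ctrl.camera(n)[:,:,::-1])
a=cv2.imread("pics/scene1.png"); b=cv2.imread("pics/side1.png")
f=lambda im,x,y: cv2.resize(im[y:y+75,x:x+100],None,fx=4,fy=4,interpolation=cv2.INTER_CUBIC)
cv2.imwrite("pics/m2.png",np.clip(np.hstack([f(a,110,150),f(b,258,120)])*1.5,0,255).astype(np.uint8))
E
```

```text
(no output)
```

View pics/m2.png

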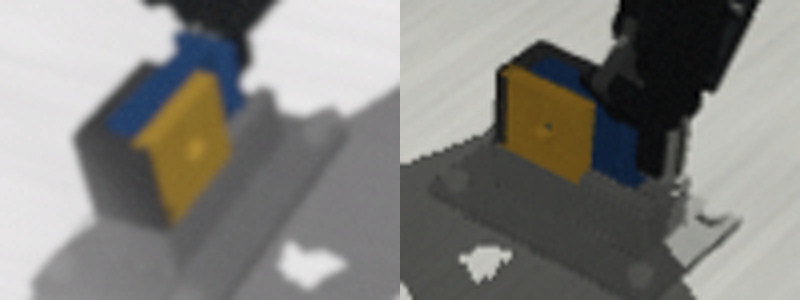

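Call:
{"fn": "send_rows", "kwargs": {"dr": [[0, 0, 0], [0, 0, 0], [0, 0, 0], [0, 0, 0], [0, 0, 0], [0, 0, 0], [0, 0, 0], [0, 0, 0]], "xyz": [[-0.05, 0, 0], [-0.1, 0, 0], [-0.15, 0, 0], [-0.2, 0, 0], [-0.25, 0, 0], [-0.3, 0, 0], [-0.35, 0, 0], [-0.35, 0, 0]], "jaw": [0, 0, 0, 0, 0, 0, 0, 0]}}

```text
time_s: 6.25
eef_pos: [0.5236, -0.045, 0.0673]
eef_rot: [0.0, 0.014, 1.0, 0.0]
wrist_force: [-2.2, 0.5, 1.8]
opening: 0.001
grasp_force: 1.3
```

Call:
{"fn": "send_rows", "kwargs": {"dr": [[0, 0, 0], [0, 0, 0], [0, 0, 0], [0, 0, 0], [0, 0, 0], [0, 0, 0], [0, 0, 0], [0, 0, 0]], "xyz": [[-0.05, 0, 0], [-0.1, 0, 0], [-0.15, 0, 0], [-0.2, 0, 0], [-0.25, 0, 0], [-0.3, 0, 0], [-0.3, 0, 0], [-0.3, 0, 0]], "jaw": [0, 0, 0, 0, 0, 0, 0, 0]}}

```text
time_s: 7.25
eef_pos: [0.5242, -0.0449, 0.0669]
eef_rot: [-0.003, 0.014, 1.0, 0.0]
wrist_force: [-13.2, -0.9, 9.9]
opening: 0.002
grasp_force: 6.4
```

Call:
{"fn": "send_rows", "kwargs": {"dr": [[0, 0, 0], [0, 0, 0], [0, 0, 0], [0, 0, 0], [0, 0, 0], [0, 0, 0], [0, 0, 0], [0, 0, 0]], "xyz": [[0.3, 0, 0], [0.4, 0, 0], [0.2, 0, 0], [0.1, 0, 0], [0.0, 0, 0], [-0.05, 0, 0], [-0.1, 0, 0], [-0.15, 0, 0]], "jaw": [0, 0, 0, 0, 0, 0, 0, 0]}}

```text
time_s: 8.25
eef_pos: [0.5242, -0.0448, 0.0667]
eef_rot: [-0.005, 0.014, 1.0, 0.0]
wrist_force: [-17.7, -1.9, 12.3]
opening: 0.0
grasp_force: 9.2
```

```bash
python3 - <<'E'
from h import *
for n in ("scene","side"): cv2.imwrite(f"pics/{n}2.png",ctrl.camera(n)[:,:,::-1])
a=cv2.imread("pics/scene2.png"); b=cv2.imread("pics/side2.png")
f=lambda im,x,y: cv2.resize(im[y:y+50,x:x+50],None,fx=8,fy=8,interpolation=cv2.INTER_CUBIC)
cv2.imwrite("pics/m3.png",np.clip(np.hstack([f(a,125,155),f(b,275,125)])*1.8,0,255).astype(np.uint8))
E
```

```text
(no output)
```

View pics/m3.png

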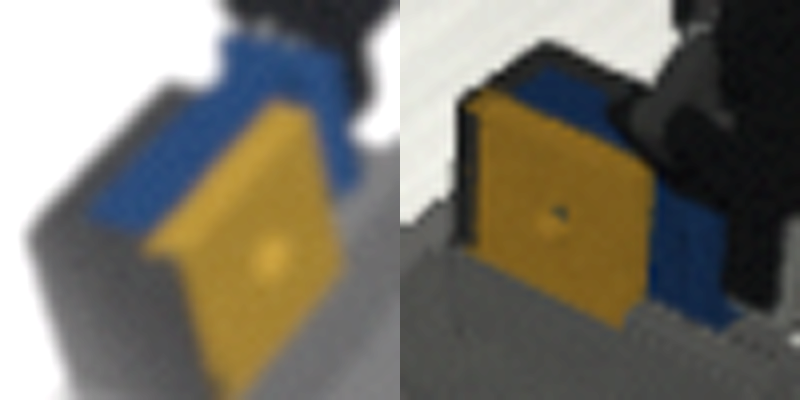

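Call:
{"fn": "send_rows", "kwargs": {"dr": [[0, 0, 0], [0, 0, 0], [0, 0, 1], [0, 0, 2.5], [0, 0, 4], [0, 0, 5.5], [0, 0, 7], [0, 0, 8.5]], "xyz": [[1.5, 0, 0], [2.5, 0, -3], [3.5, 0, -8], [5.1, 3, -10], [5.1, 8, -10], [5.1, 13, -10], [5.1, 18, -10], [5.1, 23, -10]], "jaw": [0, 0, 0, 0, 50, 50, 50, 50]}}

```text
time_s: 9.35
eef_pos: [0.4842, 0.1881, 0.1677]
eef_rot: [0.001, 0.446, 0.895, 0.001]
wrist_force: [0.3, -0.1, 0.0]
opening: 0.499
grasp_force: 0.0
```

Call:
{"fn": "send_rows", "kwargs": {"dr": [[0, 0, 1.5], [0, 0, 3], [0, 0, 4.5], [0, 0, 4.5], [0, 0, 4.5], [0, 0, 4.5], [0, 0, 4.5], [0, 0, 4.5]], "xyz": [[3, 2, 0], [6.3, 4.5, 0], [6.3, 4.5, 0], [6.3, 4.5, 0], [6.3, 4.5, 0], [6.3, 4.5, 0], [6.3, 4.5, 0], [6.3, 4.5, 0]], "jaw": [50, 50, 50, 50, 50, 50, 50, 50]}}

```text
time_s: 10.35
eef_pos: [0.4813, 0.2634, 0.1673]
eef_rot: [0.0, 0.641, 0.768, 0.0]
wrist_force: [-0.0, -0.1, -0.2]
opening: 0.497
grasp_force: 0.0
```

```bash
python3 - <<'E'
from h import *
o=ctrl.get_obs(); print(o["eef_pos"],o["eef_rot"],o["wrist_force"])
im=ctrl.camera("wrist")[:,:,::-1]; cv2.imwrite("pics/w2.png",im)
cv2.imwrite("pics/w2b.png",np.clip(cv2.resize(im,(800,600),interpolation=cv2.INTER_CUBIC)*1.3,0,255).astype(np.uint8))
E
```

```text
[0.48129559 0.26338002 0.16733284] [2.27416824e-05 6.40509173e-01 7.67950518e-01 2.04898360e-05] [-0.0186583  -0.09228463 -0.17286996]
```

View pics/w2b.png

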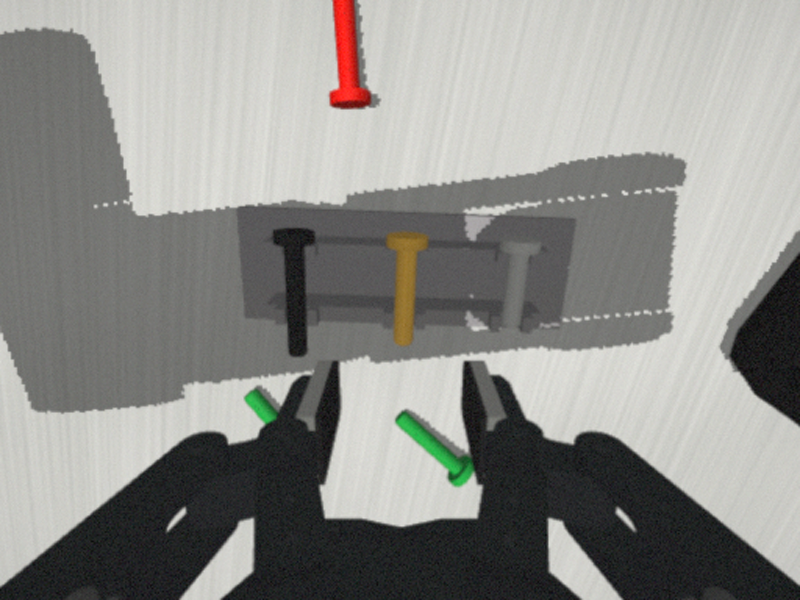

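```bash
python3 - <<'E'
from h import *
c=ctrl.calibration("wrist"); im=cv2.imread("pics/w2.png"); h=cv2.cvtColor(im,cv2.COLOR_BGR2HSV)
m=(h[...,0]>12)&(h[...,0]<32)&(h[...,1]>110)
m[:140]=0;m[225:]=0;m[:,:240]=0;m[:,285:]=0
r=np.where(m.sum(1)>2)[0]; print(r.min(),r.max())
P=[]
for v in range(r.min(),r.max()+1):
    u=np.where(m[v])[0]
    if v%6==0: print(v,u.min(),u.max())
    if 165<v<r.max()-4: P.append(atz(c,((u.min()+u.max())/2,v),.036)[:2])
P=np.array(P); vx,vy,x0,y0=cv2.fitLine(P.astype(np.float32),cv2.DIST_L2,0,.01,.01).ravel()
if vy<0: vx,vy=-vx,-vy
print("axis",np.degrees(np.arctan2(vy,vx)),x0,y0)
tip=atz(c,(258,r.max()+.5),.036); top=atz(c,(260,r.min()-.5),.042);print(tip,top)
d=np.array([vx,vy]); o=np.array([x0,y0])
t=o+d*((tip[:2]-o)@d); hd=o+d*((top[:2]-o)@d)
print("tip",t,"head end",hd,np.linalg.norm(hd-t)); print("mid",t+.03*d, "grasp",t+.0365*d)
e=np.array([.48130,.26338]); q=ctrl.get_obs()["eef_rot"]
X=np.array([q[1]**2*2-1,2*q[1]*q[2]]);Y=np.array([X[1],-X[0]]); print("toolx deg",np.degrees(np.arctan2(X[1],X[0])))
g=t+.0365*d-e; print("shift toolx,y cm",100*g@X,100*g@Y)
E
```

```text
149 220
150 248 271
156 247 273
162 254 266
168 254 266
174 253 265
180 253 265
186 253 265
192 253 265
198 253 264
204 252 264
210 252 263
216 252 263
axis 98.17731 0.48353854 0.2560201
[0.48841277 0.22615982 0.036     ] [0.47715161 0.29621882 0.042     ]
tip [0.4878412  0.22607768] head end [0.47774972 0.29630477] 0.07094844413495167
mid [0.48357409 0.25577266] grasp [0.48264956 0.26220657]
toolx deg 100.34342035605775
shift toolx,y cm -0.1396668037855846 0.11169374352351888
```

Call:
{"fn": "send_rows", "kwargs": {"dr": [[0, 0, 0.3], [0, 0, 0.3], [0, 0, 0.3], [0, 0, 0.3], [0, 0, 0.3], [0, 0, 0.3], [0, 0, 0.3], [0, 0, 0.3]], "xyz": [[0.1, 0.13, 3], [0.1, 0.13, 6], [0.1, 0.13, 9], [0.1, 0.13, 11], [0.1, 0.13, 12.3], [0.1, 0.13, 13.1], [0.1, 0.13, 13.1], [0.1, 0.13, 13.1]], "jaw": [50, 50, 50, 50, 50, 50, 50, 50]}}

```text
time_s: 11.4
eef_pos: [0.4829, 0.2651, 0.037]
eef_rot: [0.0, 0.652, 0.758, 0.001]
wrist_force: [-0.4, 0.2, 0.2]
opening: 0.503
grasp_force: 0.0
```

Call:
{"fn": "send_rows", "kwargs": {"dr": [[0, 0, 0], [0, 0, 0], [0, 0, 0], [0, 0, 0], [0, 0, 0], [0, 0, 0], [0, 0, 0], [0, 0, 0]], "xyz": [[0, 0, 0], [0, 0, 0], [0, 0, 0], [0, 0, 0], [0, 0, 0], [0, 0, 0], [0, 0, 0], [0, 0, 0]], "jaw": [30, 20, 12, 5, 5, 5, 5, 5]}}

```text
time_s: 12.4
eef_pos: [0.4826, 0.265, 0.0367]
eef_rot: [0.0, 0.652, 0.758, 0.0]
wrist_force: [0.0, 0.8, 4.8]
opening: 0.109
grasp_force: 58.6
```

Call:
{"fn": "send_rows", "kwargs": {"dr": [[0, 0, 0], [0, 0, 0], [0, 0, 0], [0, 0, 0], [0, 0, 0.5], [0, 0, 1], [0, 0, 1.6], [0, 0, 1.6]], "xyz": [[0, 0, -1], [0, 0, -3], [0, 0, -6], [0, 0, -9], [-3, 1, -10], [-7, 2, -10], [-12, 3, -10], [-17, 4.5, -10]], "jaw": [5, 5, 5, 5, 5, 5, 5, 5]}}

```text
time_s: 13.4
eef_pos: [0.5516, 0.1023, 0.1363]
eef_rot: [-0.0, 0.714, 0.701, -0.0]
wrist_force: [0.9, 0.4, 0.5]
opening: 0.106
grasp_force: 58.9
```

Call:
{"fn": "send_rows", "kwargs": {"dr": [[0, 0, 0], [0, 0, 0], [0, 0, 0], [0, 0, 0], [0, 0, 0], [0, 0, 0], [0, 0, 0], [0, 0, 0]], "xyz": [[-3, 1.5, 0], [-5, 3.1, 0], [-6.2, 3.1, 2], [-6.2, 3.1, 4], [-6.2, 3.1, 6], [-6.2, 3.1, 7.55], [-6.2, 3.1, 7.55], [-6.2, 3.1, 7.55]], "jaw": [5, 5, 5, 5, 5, 5, 5, 5]}}

```text
time_s: 14.4
eef_pos: [0.5823, 0.0412, 0.0612]
eef_rot: [0.0, 0.713, 0.701, 0.0]
wrist_force: [-0.3, 0.4, -0.4]
opening: 0.106
grasp_force: 58.9
```

```bash
python3 - <<'E'
from h import *
o=ctrl.get_obs(); print(o["eef_pos"],o["eef_rot"],o["wrist_force"])
for n in ("scene","side","wrist"): cv2.imwrite(f"pics/{n}3.png",ctrl.camera(n)[:,:,::-1])
a=cv2.imread("pics/scene3.png"); b=cv2.imread("pics/side3.png"); w=cv2.imread("pics/wrist3.png")
f=lambda im,x,y: cv2.resize(im[y:y+75,x:x+100],None,fx=4,fy=4,interpolation=cv2.INTER_CUBIC)
m=np.vstack([np.hstack([f(a,125,150),f(b,245,125)]),np.hstack([cv2.resize(w,(400,300)),cv2.resize(w[150:270,176:336],(400,300),interpolation=cv2.INTER_CUBIC)])])
cv2.imwrite("pics/m4.png",np.clip(m*1.6,0,255).astype(np.uint8))
E
```

```text
[0.58230505 0.04116013 0.06119747] [2.66151744e-04 7.13409228e-01 7.00747569e-01 2.15135450e-04] [-0.32758722  0.44890365 -0.35726259]
```

View pics/m4.png

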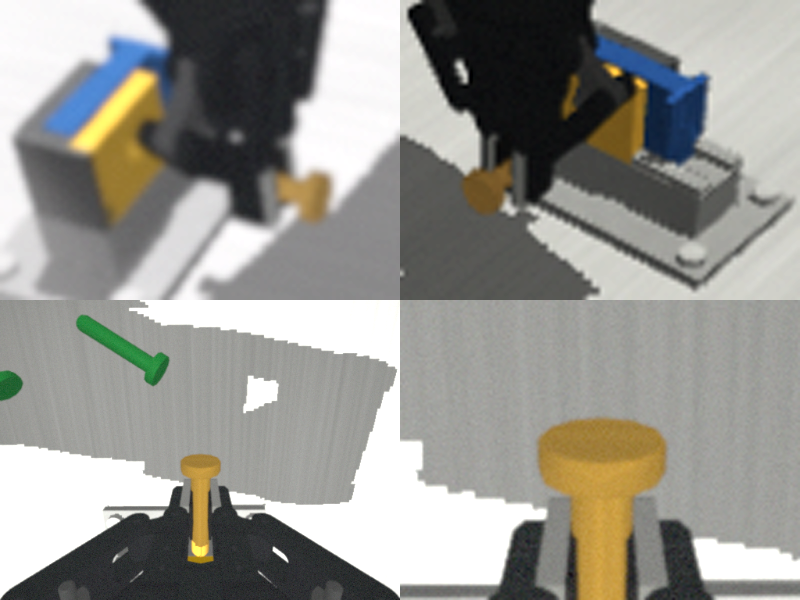

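Call:
{"fn": "send_rows", "kwargs": {"dr": [[0, 0, 0], [0, 0, 0], [0, 0, 0], [0, 0, 0], [0, 0, 0], [0, 0, 0], [0, 0, 0], [0, 0, 0]], "xyz": [[-0.5, 0, 0.05], [-1.0, 0, 0.05], [-1.4, 0, 0.05], [-1.8, 0, 0.05], [-2.0, 0, 0.05], [-2.2, 0, 0.05], [-2.4, 0, 0.05], [-2.5, 0, 0.05]], "jaw": [5, 5, 5, 5, 5, 5, 5, 5]}}

```text
time_s: 15.55
eef_pos: [0.5814, 0.0158, 0.0603]
eef_rot: [0.0, 0.714, 0.701, -0.0]
wrist_force: [-0.4, -0.8, -0.5]
opening: 0.11
grasp_force: 58.9
```

Call:
{"fn": "send_rows", "kwargs": {"dr": [[0, 0, 0], [0, 0, 0], [0, 0, 0], [0, 0, 0], [0, 0, 0], [0, 0, 0], [0, 0, 0], [0, 0, 0]], "xyz": [[-0.1, 0, 0], [-0.2, 0, 0], [-0.3, 0, 0], [-0.4, 0, 0], [-0.5, 0, 0], [-0.6, 0, 0], [-0.6, 0, 0], [-0.6, 0, 0]], "jaw": [5, 5, 5, 5, 5, 5, 5, 5]}}

```text
time_s: 16.55
eef_pos: [0.5815, 0.0097, 0.0604]
eef_rot: [0.0, 0.714, 0.701, 0.0]
wrist_force: [0.9, -0.2, 1.0]
opening: 0.114
grasp_force: 59.0
```

Call:
{"fn": "send_rows", "kwargs": {"dr": [[0, 0, 0], [0, 0, 0], [0, 0, 0], [0, 0, 0], [0, 0, 0], [0, 0, 0], [0, 0, 0], [0, 0, 0]], "xyz": [[-0.08, 0, 0], [-0.16, 0, 0], [-0.24, 0, 0], [-0.32, 0, 0], [-0.4, 0, 0], [-0.4, 0, 0], [-0.4, 0, 0], [-0.4, 0, 0]], "jaw": [5, 5, 5, 5, 5, 5, 5, 5]}}

```text
time_s: 17.55
eef_pos: [0.5814, 0.0058, 0.0604]
eef_rot: [0.0, 0.714, 0.701, 0.0]
wrist_force: [1.8, 0.4, -0.0]
opening: 0.109
grasp_force: 59.2
```

Call:
{"fn": "send_rows", "kwargs": {"dr": [[0, 0, 0], [0, 0, 0], [0, 0, 0], [0, 0, 0], [0, 0, 0], [0, 0, 0], [0, 0, 0], [0, 0, 0]], "xyz": [[-0.1, 0.03, 0], [-0.2, 0.03, 0], [-0.3, 0.03, 0], [-0.4, 0.03, 0], [-0.5, 0.03, 0], [-0.6, 0.03, 0], [-0.6, 0.03, 0], [-0.6, 0.03, 0]], "jaw": [5, 5, 5, 5, 5, 5, 5, 5]}}

```text
time_s: 18.55
eef_pos: [0.5814, -0.0003, 0.0603]
eef_rot: [0.0, 0.714, 0.701, -0.0]
wrist_force: [1.8, -0.7, 1.6]
opening: 0.106
grasp_force: 59.2
```

Call:
{"fn": "send_rows", "kwargs": {"dr": [[0, 0, 0], [0, 0, 0], [0, 0, 0], [0, 0, 0], [0, 0, 0], [0, 0, 0], [0, 0, 0], [0, 0, 0]], "xyz": [[-0.1, 0.02, 0], [-0.2, 0.02, 0], [-0.3, 0.02, 0], [-0.4, 0.02, 0], [-0.5, 0.02, 0], [-0.6, 0.02, 0], [-0.6, 0.02, 0], [-0.6, 0.02, 0]], "jaw": [5, 5, 5, 5, 5, 5, 5, 5]}}

```text
time_s: 19.55
eef_pos: [0.5815, -0.0063, 0.0603]
eef_rot: [0.0, 0.714, 0.701, -0.0]
wrist_force: [0.7, -1.6, 0.6]
opening: 0.107
grasp_force: 59.2
```

Call:
{"fn": "send_rows", "kwargs": {"dr": [[0, 0, 0], [0, 0, 0], [0, 0, 0], [0, 0, 0], [0, 0, 0], [0, 0, 0], [0, 0, 0], [0, 0, 0]], "xyz": [[-0.1, 0.0, 0], [-0.2, 0.0, 0], [-0.3, 0.0, 0], [-0.4, 0.0, 0], [-0.45, 0.0, 0], [-0.45, 0.0, 0], [-0.45, 0.0, 0], [-0.45, 0.0, 0]], "jaw": [5, 5, 5, 5, 5, 5, 5, 5]}}

```text
time_s: 20.55
eef_pos: [0.5814, -0.0105, 0.0603]
eef_rot: [-0.0, 0.714, 0.701, 0.0]
wrist_force: [1.1, 2.0, 0.9]
opening: 0.111
grasp_force: 59.2
```

Call:
{"fn": "send_rows", "kwargs": {"dr": [[0, 0, 0], [0, 0, 0], [0, 0, 0], [0, 0, 0], [0, 0, 0], [0, 0, 0], [0, 0, 0], [0, 0, 0]], "xyz": [[0, 0, 0], [0, 0, 0], [0.5, 0, 0], [1.0, 0, 0], [1.0, 0, 0], [1.0, 0, 0], [1.0, 0, 0], [1.0, 0, 0]], "jaw": [20, 20, 20, 20, 20, 5, 5, 5]}}

```text
time_s: 21.55
eef_pos: [0.5817, -0.0006, 0.0604]
eef_rot: [-0.0, 0.714, 0.701, 0.0]
wrist_force: [0.6, 1.3, 0.4]
opening: 0.108
grasp_force: 58.5
```

```bash
python3 - <<'E'
from h import *
o=ctrl.get_obs(); print(o["eef_pos"],o["wrist_force"],o["opening"],o["grasp_force"])
for n in ("scene","side","wrist"): cv2.imwrite(f"pics/{n}4.png",ctrl.camera(n)[:,:,::-1])
a=cv2.imread("pics/scene4.png"); b=cv2.imread("pics/side4.png"); w=cv2.imread("pics/wrist4.png")
f=lambda im,x,y,s=4,W=100,H=75: cv2.resize(im[y:y+H,x:x+W],(400,300),interpolation=cv2.INTER_CUBIC)
m=np.vstack([np.hstack([f(a,135,155,0,80,60),f(b,255,130,0,80,60)]),np.hstack([f(w,176,264,0,160,120),f(w,206,190,0,100,75)])])
cv2.imwrite("pics/m5.png",np.clip(m*1.6,0,255).astype(np.uint8))
E
```

```text
[ 5.81677468e-01 -5.53100276e-04  6.03645691e-02] [0.63504982 1.29262881 0.43721211] 0.1076732149435751 58.455628752708435
```

View pics/m5.png

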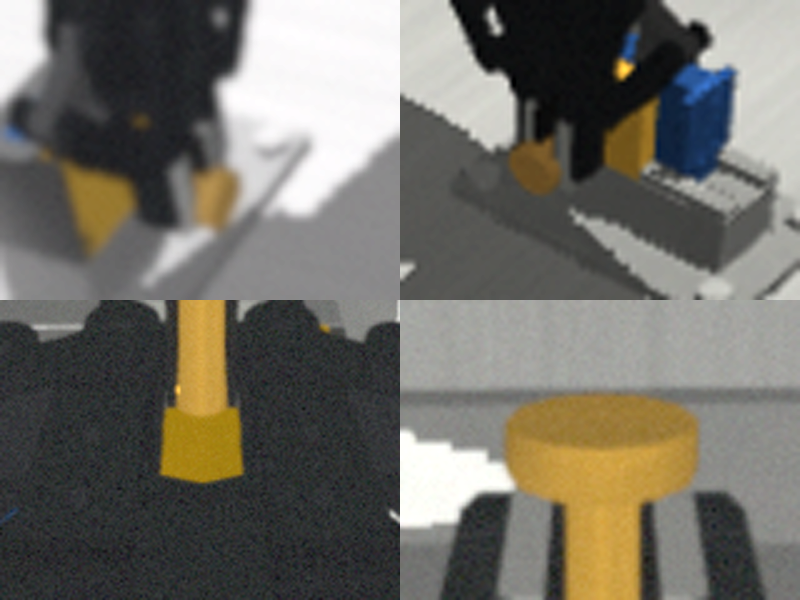

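Call:
{"fn": "send_rows", "kwargs": {"dr": [[0, 0, 0], [0, 0, 0], [0, 0, 0], [0, 0, 0], [0, 0, 0], [0, 0, 0], [0, 0, 0], [0, 0, 0]], "xyz": [[0, 0, -0.05], [-0.1, 0, -0.1], [-0.2, 0, -0.1], [-0.3, 0, -0.1], [-0.4, 0, -0.1], [-0.5, 0, -0.1], [-0.5, 0, -0.1], [-0.5, 0, -0.1]], "jaw": [5, 5, 5, 5, 5, 5, 5, 5]}}

```text
time_s: 22.7
eef_pos: [0.5815, -0.0057, 0.0613]
eef_rot: [0.0, 0.714, 0.701, -0.0]
wrist_force: [-0.2, 2.6, -0.9]
opening: 0.111
grasp_force: 58.4
```

Call:
{"fn": "send_rows", "kwargs": {"dr": [[0, 0, 0], [0, 0, 0], [0, 0, 0], [0, 0, 0], [0, 0, 0], [0, 0, 0], [0, 0, 0], [0, 0, 0]], "xyz": [[-0.08, 0, 0], [-0.16, 0, 0], [-0.24, 0, 0], [-0.32, 0, 0], [-0.4, 0, 0], [-0.5, 0, 0], [-0.5, 0, 0], [-0.5, 0, 0]], "jaw": [5, 5, 5, 5, 5, 5, 5, 5]}}

```text
time_s: 23.7
eef_pos: [0.5816, -0.0101, 0.0616]
eef_rot: [-0.0, 0.714, 0.701, 0.0]
wrist_force: [0.7, 6.8, 0.4]
opening: 0.111
grasp_force: 58.5
```

Call:
{"fn": "send_rows", "kwargs": {"dr": [[0, 0, 0], [0, 0, 0], [0, 0, 0], [0, 0, 0], [0, 0, 0], [0, 0, 0], [0, 0, 0], [0, 0, 0]], "xyz": [[0.2, 0, 0.05], [0.2, 0, 0.05], [0.1, 0, 0.05], [0, 0, 0.05], [-0.05, 0, 0.05], [-0.1, 0, 0.05], [-0.1, 0, 0.05], [-0.1, 0, 0.05]], "jaw": [5, 5, 5, 5, 5, 5, 5, 5]}}

```text
time_s: 24.7
eef_pos: [0.5817, -0.0101, 0.0613]
eef_rot: [-0.001, 0.714, 0.7, 0.001]
wrist_force: [-1.1, 7.5, 6.2]
opening: 0.104
grasp_force: 59.2
```

Call:
{"fn": "send_rows", "kwargs": {"dr": [[0, 0, 0], [0, 0, 0], [0, 0, 0], [0, 0, 0], [0, 0, 0], [0, 0, 0], [0, 0, 0], [0, 0, 0]], "xyz": [[0.15, 0, -0.05], [0.15, 0, -0.05], [0.15, 0, -0.05], [0.15, 0, -0.05], [1.5, 0, -0.05], [3.5, 0, -0.05], [4.7, 0, 0], [4.7, 0, 0]], "jaw": [5, 25, 45, 45, 45, 45, 20, 0]}}

```text
time_s: 25.7
eef_pos: [0.5821, 0.037, 0.0607]
eef_rot: [-0.0, 0.713, 0.701, -0.0]
wrist_force: [-0.4, 0.1, 0.7]
opening: 0.029
grasp_force: 0.0
```

```bash
python3 - <<'E'
from h import *
o=ctrl.get_obs(); print(o["eef_pos"],o["wrist_force"],o["opening"])
c=ctrl.calibration("wrist"); w=ctrl.camera("wrist")[:,:,::-1]; cv2.imwrite("pics/w5.png",w)
cs,cd=ctrl.calibration("scene"),ctrl.calibration("side")
for n,k in (("scene",cs),("side",cd),("wrist",c)):
    im=w if n=="wrist" else ctrl.camera(n)[:,:,::-1]; cv2.imwrite(f"pics/{n}5.png",im)
    h=cv2.cvtColor(np.ascontiguousarray(im),cv2.COLOR_BGR2HSV); m=((h[...,0]>10)&(h[...,0]<32)&(h[...,1]>110)&(h[...,2]>40)).astype(np.uint8)
    N,L,S,C=cv2.connectedComponentsWithStats(m)
    uv=proj(k,[[.5818,.0105,.06],[.5812,-.0245,.06]]); print(n,uv.round(1).tolist(),[S[i].tolist() for i in range(1,N) if S[i,4]>30 and abs(C[i]-uv[0]).max()<70])
E
```

```text
[0.58208952 0.03697157 0.06068504] [-0.41624379  0.08344674  0.67692031] 0.02869067905563561
scene [[174.7, 191.4], [157.9, 187.0]] [[143, 168, 33, 37, 485]]
side [[283.3, 159.6], [293.7, 152.1]] [[283, 145, 24, 21, 197]]
wrist [[258.9, 304.5], [258.6, 355.8]] [[244, 290, 25, 48, 865]]
```

Call:
{"fn": "send_rows", "kwargs": {"dr": [[0, 0, 0], [0, 0, 0], [0, 0, 0], [0, 0, 0], [0, 0, 0], [0, 0, 0], [0, 0, 0], [0, 0, 0]], "xyz": [[-0.6, 0, 0], [-1.2, 0, 0], [-1.4, 0, 0], [-1.5, 0, 0], [-1.6, 0, 0], [-1.7, 0, 0], [-1.8, 0, 0], [-1.9, 0, 0]], "jaw": [0, 0, 0, 0, 0, 0, 0, 0]}}

```text
time_s: 26.85
eef_pos: [0.5821, 0.0168, 0.061]
eef_rot: [-0.0, 0.714, 0.701, 0.0]
wrist_force: [0.3, 5.9, 3.6]
opening: 0.001
grasp_force: 2.6
```

Call:
{"fn": "send_rows", "kwargs": {"dr": [[0, 0, 0], [0, 0, 0], [0, 0, 0], [0, 0, 0], [0, 0, 0], [0, 0, 0], [0, 0, 0], [0, 0, 0]], "xyz": [[-0.05, 0, 0], [-0.1, 0, 0], [-0.15, 0, 0], [-0.2, 0, 0], [-0.25, 0, 0], [-0.3, 0, 0], [-0.3, 0, 0], [-0.3, 0, 0]], "jaw": [0, 0, 0, 0, 0, 0, 0, 0]}}

```text
time_s: 27.85
eef_pos: [0.5817, 0.013, 0.0605]
eef_rot: [-0.0, 0.714, 0.701, -0.0]
wrist_force: [0.2, 0.1, 0.2]
opening: -0.001
grasp_force: 0.0
```

```bash
python3 - <<'E'
from h import *
for n in ("scene","side","wrist"):
    im=ctrl.camera(n)[:,:,::-1]; cv2.imwrite(f"pics/{n}6.png",im)
    h=cv2.cvtColor(np.ascontiguousarray(im),cv2.COLOR_BGR2HSV); m=((h[...,0]>10)&(h[...,0]<32)&(h[...,1]>110)&(h[...,2]>40)).astype(np.uint8)
    N,L,S,C=cv2.connectedComponentsWithStats(m)
    print(n,[S[i].tolist() for i in range(1,N) if S[i,4]>30])
a,b,w=[cv2.imread(f"pics/{n}6.png") for n in ("scene","side","wrist")]
f=lambda im,x,y,W,H: cv2.resize(im[y:y+H,x:x+W],(400,300),interpolation=cv2.INTER_CUBIC)
m=np.vstack([np.hstack([f(a,135,155,80,60),f(b,255,130,80,60)]),np.hstack([f(w,176,264,160,120),f(a,100,130,160,120)])])
cv2.imwrite("pics/m6.png",np.clip(m*1.6,0,255).astype(np.uint8))
E
```

```text
scene [[214, 0, 24, 20, 365], [298, 0, 12, 28, 208], [2, 129, 41, 40, 854], [143, 182, 27, 23, 260]]
side [[415, 44, 9, 8, 49], [290, 148, 17, 18, 166]]
wrist [[249, 306, 15, 32, 358]]
```

Call:
{"fn": "send_rows", "kwargs": {"dr": [[0, 0, 0], [0, 0, 0], [0, 0, 0], [0, 0, 0], [0, 0, 0], [0, 0, 0], [0, 0, 0], [0, 0, 0]], "xyz": [[-0.05, 0, 0], [-0.1, 0, 0], [-0.15, 0, 0], [-0.2, 0, 0], [-0.25, 0, 0], [-0.3, 0, 0], [-0.3, 0, 0], [-0.3, 0, 0]], "jaw": [0, 0, 0, 0, 0, 0, 0, 0]}}

```text
time_s: 29.0
eef_pos: [0.5818, 0.0102, 0.0607]
eef_rot: [0.0, 0.714, 0.701, -0.0]
wrist_force: [0.1, -0.3, -0.3]
opening: 0.002
grasp_force: 0.0
```

Call:
{"fn": "send_rows", "kwargs": {"dr": [[0, 0, 0], [0, 0, 0], [0, 0, 0], [0, 0, 0], [0, 0, 0], [0, 0, 0], [0, 0, 0], [0, 0, 0]], "xyz": [[2, 0, 0], [5, 0, 0], [8, 0, 0], [8, 0, 0], [8, 0, 0], [8, 0, 0], [8, 0, 0], [8, 0, 0]], "jaw": [0, 0, 0, 0, 0, 0, 0, 0]}}

```text
time_s: 30.0
eef_pos: [0.5834, 0.0898, 0.0608]
eef_rot: [0.0, 0.714, 0.7, -0.0]
wrist_force: [0.6, -0.4, 0.3]
opening: 0.002
grasp_force: 0.0
```

```bash
python3 - <<'E'
from h import *
for n in ("scene","side","wrist"):
    im=ctrl.camera(n)[:,:,::-1]; cv2.imwrite(f"pics/{n}7.png",im)
    print(n,proj(ctrl.calibration(n),[[.5812,-.0245,.06],[.5814,-.0145,.06]]).round(1).tolist())
a,b,w=[cv2.imread(f"pics/{n}7.png") for n in ("scene","side","wrist")]
f=lambda im,x,y,W,H: cv2.resize(im[y:y+H,x:x+W],(400,300),interpolation=cv2.INTER_CUBIC)
m=np.vstack([np.hstack([f(a,125,155,80,60),f(b,260,125,80,60)]),np.hstack([f(w,176,264,160,120),f(a,100,130,160,120)])])
cv2.imwrite("pics/m7.png",np.clip(m*1.5,0,255).astype(np.uint8))
E
```

```text
scene [[157.9, 187.0], [162.7, 188.3]]
side [[293.7, 152.1], [290.8, 154.2]]
wrist [[258.1, 420.6], [258.2, 409.4]]
```

View pics/m7.png

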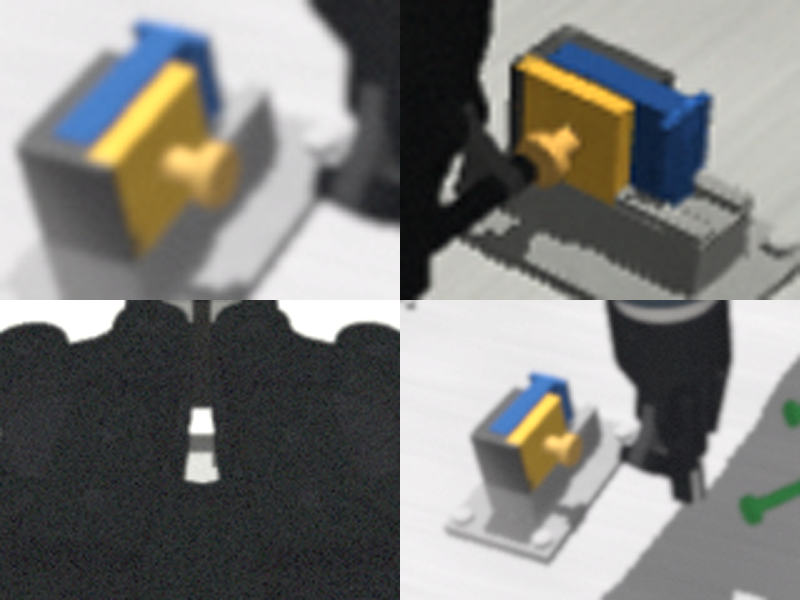

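Call:
{"fn": "send_rows", "kwargs": {"dr": [[0, 0, 0], [0, 0, 0], [0, 0, 0], [0, 0, 0], [0, 0, 0], [0, 0, 0], [0, 0, 0], [0, 0, 0]], "xyz": [[-3, 0, 0], [-6, 0, 0], [-7.5, 0, 0], [-7.9, 0, 0], [-8.1, 0, 0], [-8.2, 0, 0], [-8.3, 0, 0], [-8.4, 0, 0]], "jaw": [0, 0, 0, 0, 0, 0, 0, 0]}}

```text
time_s: 31.15
eef_pos: [0.5818, 0.0068, 0.0608]
eef_rot: [-0.0, 0.713, 0.701, 0.0]
wrist_force: [0.1, -0.1, 0.9]
opening: 0.0
grasp_force: 0.3
```

Call:
{"fn": "send_rows", "kwargs": {"dr": [[0, 0, 0], [0, 0, 0], [0, 0, 0], [0, 0, 0], [0, 0, 0], [0, 0, 0], [0, 0, 0], [0, 0, 0]], "xyz": [[-0.08, 0, 0], [-0.16, 0, 0], [-0.24, 0, 0], [-0.32, 0, 0], [-0.4, 0, 0], [-0.4, 0, 0], [-0.4, 0, 0], [-0.4, 0, 0]], "jaw": [0, 0, 0, 0, 0, 0, 0, 0]}}

```text
time_s: 32.15
eef_pos: [0.5816, 0.0023, 0.0607]
eef_rot: [-0.0, 0.714, 0.701, -0.0]
wrist_force: [0.4, 0.4, 0.3]
opening: 0.002
grasp_force: 0.0
```

Moving on with little force; continue towards flush.

Call:
{"fn": "send_rows", "kwargs": {"dr": [[0, 0, 0], [0, 0, 0], [0, 0, 0], [0, 0, 0], [0, 0, 0], [0, 0, 0], [0, 0, 0], [0, 0, 0]], "xyz": [[-0.08, 0, 0], [-0.16, 0, 0], [-0.24, 0, 0], [-0.32, 0, 0], [-0.4, 0, 0], [-0.48, 0, 0], [-0.5, 0, 0], [-0.5, 0, 0]], "jaw": [0, 0, 0, 0, 0, 0, 0, 0]}}

```text
time_s: 33.15
eef_pos: [0.5816, -0.0027, 0.0608]
eef_rot: [0.0, 0.714, 0.701, -0.0]
wrist_force: [-0.5, -0.6, -0.8]
opening: -0.002
grasp_force: 0.0
```

Call:
{"fn": "send_rows", "kwargs": {"dr": [[0, 0, 0], [0, 0, 0], [0, 0, 0], [0, 0, 0], [0, 0, 0], [0, 0, 0], [0, 0, 0], [0, 0, 0]], "xyz": [[-0.05, 0, 0], [-0.1, 0, 0], [-0.15, 0, 0], [-0.2, 0, 0], [-0.25, 0, 0], [-0.3, 0, 0], [-0.3, 0, 0], [-0.3, 0, 0]], "jaw": [0, 0, 0, 0, 0, 0, 0, 0]}}

```text
time_s: 34.15
eef_pos: [0.5815, -0.0056, 0.0607]
eef_rot: [-0.0, 0.714, 0.701, -0.0]
wrist_force: [0.3, 0.8, -0.3]
opening: 0.002
grasp_force: 0.4
```

Call:
{"fn": "send_rows", "kwargs": {"dr": [[0, 0, 0], [0, 0, 0], [0, 0, 0], [0, 0, 0], [0, 0, 0], [0, 0, 0], [0, 0, 0], [0, 0, 0]], "xyz": [[-0.05, 0, 0], [-0.1, 0, 0], [-0.15, 0, 0], [-0.2, 0, 0], [-0.25, 0, 0], [-0.3, 0, 0], [-0.3, 0, 0], [-0.3, 0, 0]], "jaw": [0, 0, 0, 0, 0, 0, 0, 0]}}

```text
time_s: 35.15
eef_pos: [0.5814, -0.0061, 0.0608]
eef_rot: [-0.001, 0.713, 0.701, 0.001]
wrist_force: [0.8, 12.9, 0.7]
opening: -0.001
grasp_force: 6.2
```

```bash
python3 - <<'E'
from h import *
o=ctrl.get_obs(); print(o["eef_pos"],o["wrist_force"])
for n in ("scene","side","wrist"):
    im=ctrl.camera(n)[:,:,::-1]; cv2.imwrite(f"pics/{n}8.png",im)
    h=cv2.cvtColor(np.ascontiguousarray(im),cv2.COLOR_BGR2HSV); m=((h[...,0]>10)&(h[...,0]<32)&(h[...,1]>110)&(h[...,2]>40)).astype(np.uint8)
    N,L,S,C=cv2.connectedComponentsWithStats(m)
    print(n,[S[i].tolist() for i in range(1,N) if S[i,4]>10 and S[i,1]>100],proj(ctrl.calibration(n),[[.5814,-.0175,.06]]).round(1).tolist())
E
```

```text
[ 0.58144215 -0.00605733  0.06075354] [ 0.78525397 12.93454082  0.66722232]
scene [[2, 128, 41, 42, 866], [143, 184, 19, 21, 194]] [[161.2, 187.9]]
side [[295, 147, 12, 19, 139]] [[291.6, 153.5]]
wrist [[213, 266, 13, 14, 97], [287, 266, 20, 14, 144], [249, 307, 15, 31, 349]] [[259.0, 280.0]]
```

Call:
{"fn": "send_rows", "kwargs": {"dr": [[0, 0, 0], [0, 0, 0], [0, 0, 0], [0, 0, 0], [0, 0, 0], [0, 0, 0], [0, 0, 0], [0, 0, 0]], "xyz": [[0.3, 0, 0], [0.4, 0, 0], [0.2, 0, 0], [0.1, 0, 0], [0.0, 0, 0], [-0.05, 0, 0], [-0.1, 0, 0], [-0.1, 0, 0]], "jaw": [0, 0, 0, 0, 0, 0, 0, 0]}}

```text
time_s: 36.3
eef_pos: [0.5816, -0.0061, 0.0609]
eef_rot: [-0.002, 0.714, 0.7, 0.002]
wrist_force: [1.8, 17.2, 2.9]
opening: -0.003
grasp_force: 8.7
```

Call:
{"fn": "send_rows", "kwargs": {"dr": [[0, 0, 0], [0, 0, 0], [0, 0, 0], [0, 0, 0], [0, 0, 0], [0, 0, 0], [0, 0, 0], [0, 0, 0]], "xyz": [[1, 0, 0], [3, 0, 0], [6, 0, 0], [9, 0, -2], [12, 0, -6], [16, 0, -10], [20, 0, -10], [20, 0, -10]], "jaw": [0, 0, 0, 0, 0, 0, 0, 0]}}

```text
time_s: 37.3
eef_pos: [0.5849, 0.1934, 0.1615]
eef_rot: [0.0, 0.712, 0.702, 0.001]
wrist_force: [-0.6, 0.4, -0.1]
opening: 0.001
grasp_force: 0.0
```

```bash
python3 - <<'E'
from h import *
t=np.linspace(0,2*np.pi,40)
for n in ("scene","side"):
    c=ctrl.calibration(n)
    im=np.ascontiguousarray(ctrl.camera(n)[:,:,::-1]); cv2.imwrite(f"pics/{n}9.png",im)
    h=cv2.cvtColor(im,cv2.COLOR_BGR2HSV)
    m=(h[...,0]>8)&(h[...,0]<34)&(h[...,1]>90)&(h[...,2]>40)
    x0,y0=(140,160) if n=="scene" else (275,135)
    # hue/sat/value map: brass vs yellow; and dark-steel-side tip pixels
    sub=h[y0:y0+42,x0:x0+45]; mm=m[y0:y0+42,x0:x0+45]
    print(n,"origin",x0,y0)
    for r in range(0,42,1): print("".join("." if not mm[r,k] else ("b" if sub[r,k,0]<=18 else "Y") for k in range(45)))
    for gap in (0,.005,.01,.02): 
        P=[[.5812+.012*np.cos(a),-.0245+gap+.007,.06+.012*np.sin(a)] for a in t]; q=proj(c,P); print(gap,"head outer bbox",(q.min(0)-[x0,y0]).round(1),(q.max(0)-[x0,y0]).round(1))
E
```

```text
scene origin 140 160
.............................................
.............................................
.............................................
.............................................
.............................................
.............................................
.............................................
....................b........................
..................YYYYY......................
.................YYYYYYY.....................
................YYYYYYYY.....................
...............bYYYYYYYY.....................
..............bYYYYYYYYY.....................
..............YYYYYYYYYY.....................
.............YYYYYYYYYYYY....................
............YYYYYYYYYYYYY....................
...........YYYYYYYYYYYYYY....................
..........YYYYYYYYYYYYYYY....................
.........YYYYYYYYYYYYYYYYY...................
........YYYYYYYYYYYYYYYYYY...................
........YYYYYYYYYYYYYYYYYY...................
.......YYYYYYYYYYYYYYYYYYY...................
......YYYYYYYYYYYYYYYYYYYYY..................
.....YYYYYYYYYYYYYYYY
[... 2460 characters left out ...]
................
.............................................
.............................................
.............................................
.............................................
.............................................
.............................................
.............................................
.............................................
.............................................
.............................................
.............................................
0 head outer bbox [12.2 13.5] [21.2 23.6]
0.005 head outer bbox [10.8 14.6] [19.8 24.7]
0.01 head outer bbox [ 9.3 15.7] [18.4 25.8]
0.02 head outer bbox [ 6.4 17.8] [15.5 28. ]
```

```bash
python3 -c "
from bench import ctrl
print(ctrl.hand_in())"
```

```text
the job is handed in; nothing more can be done
None
```

I handed the job in at about 37 s: the blue link is home against the back wall, and the brass pin is through both cheeks with its head measuring flush on the yellow cheek. I did not touch the other two pins in the rack; the highest push force I read was about 22 N, and the hand-in returned no verdict.

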